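# Close up the bathroom counter's drawers and box

## Task

Tidy up after the morning wash: with the fingertips, gently push both open drawers of the white organiser fully home, and push the standing lid of the wooden box over and down until it is fully shut, in any order. Only push: do not slam anything, do not lift or shove the box along, and leave the other things on the counter where they are. Finish with the hand clear.

Things in the scene. Friction and masses are not known exactly. Their poses are not given: they have to be found in the camera images.
- organiser: white drawer organiser fixed to the counter, 240 mm wide (its y), 170 mm deep (its x), 95 mm high. Origin: on the counter, under the middle of the front (the outer faces of the drawer fronts when shut). Its x points from the front to the back, z up; the drawers are pushed shut along +x
- drawer_left (a joint): how far the organiser's left drawer (the one at the organiser's +y side) stands open, m; 0 is fully home, at most 0.1. It runs stiffly (about 1 N) and stays where it is left. Both drawers start 40 to 75 mm open. The front is 116 mm wide, from 3 to 92 mm above the counter
- drawer_right (a joint): the same for the right drawer (at the organiser's -y side)
- knob_left (a point): middle of the outer face of the left drawer's knob, a metal square 24 x 24 mm standing 18 mm out from the middle of the drawer front, 55 mm above the counter; moves with the drawer; axes as the organiser's
- knob_right (a point): the same for the right drawer
- keepbox: open wooden box standing loose on the counter, 1.0 to 1.4 kg, 150 mm deep (its x), 200 mm wide (its y), 90 mm high without its lid. Origin: middle of its underside; x points to the hinge side, away from the robot, z up
- lid (a joint): opening angle of the box's lid, rad; 0 is shut (lid level on the box), it starts 0.9 to 1.4 (standing up, inner face towards the robot). A stiff hinge (0.13 N m): it stays at whatever angle it is left and does not fall
- lid_hinge (a point): the lid's hinge line (along the box's y), at the middle of the box's rear top edge, 90 mm above the counter. The lid is a flat board, 150 mm from the hinge to its free edge, 200 mm wide, 8 mm thick, its inner face on the hinge line; no handle
- lid_edge (a point): middle of the lid's free edge, on its outer face; with the lid shut this is the front top edge of the box, 98 mm above the counter
- brush_cup: white ceramic tooth-brush cup, 72 mm across and 95 mm high, two tooth brushes standing in it up to 187 mm; loose; origin: middle of the underside. To be left alone
- cream_jar: cream jar, 84 mm across, 72 mm high; loose; origin: middle of the underside. To be left alone
- comb: flat comb, 200 mm long, 8 mm high; loose; it lies along its own x, from -100 to +100 mm, origin in the underside. To be left alone
- tube: toothpaste tube lying flat, 130 mm long, 44 mm wide, 22 mm high; loose; origin: middle of the underside. To be left alone
- lotion: lotion bottle, 60 mm across, 160 mm high; loose; origin: middle of the underside. To be left alone
- soap_dish: soap dish with a bar of soap, 110 x 80 mm, 33 mm high; loose; origin: middle of the underside. To be left alone
- brush: hair brush lying bristles up, 210 mm long, 28 mm high; loose; it lies along its own x, from -97 mm (handle end) to +115 mm (end of the head), origin in the underside. To be left alone
Mind the look-alikes: they are no part of the job. Leave any blue look-alike of the keepbox alone.

How it is judged:
At the end, for the whole second after the job is handed in: both drawers less than 4 mm from fully home, the lid less than 0.04 rad from shut, the wooden box standing flat and at rest within 30 mm of where it was (value of joint each of drawer_left, drawer_right below 0.004 m and value of joint lid below 0.04 rad and distance of keepbox from where it was at the start of the episode below 0.03 m and angle between keepbox's own z axis and vertical below 0.05 rad and linear speed of keepbox below 0.02 m/s); the robot touches nothing.
It fails at once if the wooden box was lifted, tipped or shoved more than 30 mm (height (world z) of keepbox above 0.012 m or angle between keepbox's own z axis and vertical above 0.15 rad or distance of keepbox from where it was at the start of the episode above 0.03 m).
It fails at once if a drawer was slammed (faster than 0.35 m/s) (velocity of joint any of drawer_left, drawer_right below -0.35 m/s).
It fails at once if the lid was slammed (faster than 2.5 rad/s) (velocity of joint lid below -2.5 rad/s).
It fails at once if something else on the counter was lifted, tipped or moved more than 25 mm (distance of any of brush_cup, cream_jar, comb, tube, lotion, soap_dish, brush from where it was at the start of the episode above 0.025 m or angle between any of brush_cup, cream_jar, comb, tube, lotion, soap_dish, brush's own z axis and vertical above 0.3 rad).
It also fails if it takes over 67 s, if anything falls off the work surface, if the arm or the gripper's body presses on something with over 40 N, if the wrist force passes 120 N, or if a joint passes its speed limit or range.

## Robot

A 6-joint arm with a two-finger parallel gripper is mounted at the origin on the work surface. World frame = base frame: x ahead of the robot, y to its left, z up, the work surface at z = 0. Lengths are in m, angles in rad, forces in N, time in s.
With the tool pointing down it reaches from about 0.35 to 0.8 m from the base axis. Payload 7.3 kg.
Tool frame: the origin (TCP) lies midway between the tips of the shut fingers; the grasp point (between the pads) lies ctrl.tcp_to_grasp behind it (ctrl.tcp_to_grasp is the distance from the TCP to the grasp point, in m); z points along the fingers, y is the line along which they close (so a half turn about z gives the same grasp; the last joint's range is limited). The gripper opens to 85 mm and grips with 20 to 120 N. Pads are 22 mm wide; open, the fingers measure 114 mm over their backs; the gripper's body (76 mm by 85 mm) begins 54 mm behind the grasp point. The pads swing forward as they close: fully open they stand 13 mm farther back than shut.
Start: joints at [-1.371, 0.342, 1.524, -0, 1.275, -0.146], TCP at [0.178, -0.494, 0.231] pointing down, gripper open.
Joint ranges: [-2.53, 2.53], [-0.77, 2.02], [0.04, 2.7], [-1, 4.14], [0.28, 2.66], [-3.11, 3.11]. Speed limits (rad/s): [2.57, 2.57, 3.14, 3.14, 3.14, 3.14].

## Interface

Orientations are given as a unit quaternion [w, x, y, z].
In Python, from plant import ctrl gives the robot as it stands. The module is installed in compiled form; this text tells all that it offers. Calls block until the motion is done:
- ctrl.move_pose(position, orientation): joint-space move of the TCP to a pose.
- ctrl.line_to(position, orientation=None, v=0.15, until_force=None): straight line of the TCP; orientation=None keeps the orientation; v is the mean speed in m/s. With until_force (N) it stops when the force on the tool has changed by that much, and returns True; else False.
- ctrl.move_joints(angles): joint-space move.
- ctrl.set_gripper(opening, strength=None): finger opening in m; strength is the grip in N (None keeps the last); returns when the fingers have stopped.
- ctrl.hold(seconds).
- ctrl.ik(position, orientation): joint angles nearest the present ones, or None.
- ctrl.sense(): the state.
- ctrl.read_camera(name): name is "side" or "top" or "wrist"; returns a dict with "pixels" (400x640x3 uint8, blue, green, red), "fov_y" (degrees; the focal length in pixels is half the picture's height over the tangent of half this angle, whatever the lens; pixels are square), "cx", "cy" (the principal point, pixels), "k1" (the pictures are not rectified: a ray, as slopes to the right and down, at radius r is drawn at 1 + k1 r^2 times it, then the intrinsics apply), "xyz" and "rotation" of the camera in the world; the wrist camera has in their place "mount" (4x4, takes a point from camera to tool coordinates, whose origin is the TCP and whose axes are the flange's). Camera axes: x right, y up, looking along -z (the intrinsics and any distortion apply to the point x, -y, -z); pixel columns grow to the right and rows downward; lengths in m; the calibration is good to about 2 mm. A picture is of the moment at which its call begins: read the wrist's pose just before it. There is no depth.
A pose or a line that the arm cannot do raises ctrl.Unreachable and nothing moves.
- ctrl.hand_in(): hands the job in; it is judged then, once.
The state is a dict: "time": time; "q": joint angles; "joint_vel": joint speeds; "effort": joint torques, N m; "position": TCP position; "ee_rot": TCP orientation; "ft_force": force on the tool from outside, world axes, zero at the start; "wrist_torque": the same for the moment, N m; "gripper_width": finger opening in m; "gripper_force": force on a finger pad.
Only numpy, scipy, OpenCV 4.12 (cv2) and the standard library are available. Lean on these libraries where they do the work, as an engineer would, in place of code of your own. Each camera call takes 0.05 s, during which the arm holds its last target. There are 200 camera calls.

## Working session

There is one attempt and no reset: what is moved stays moved. The work goes in short steps, each a Python script; the robot and the scene stay as the last script left them, time stands still between calls to the robot, and variables do not carry over. Pictures are saved under pics/ and viewed, at most 10 in all, crops included, and the job is handed in when it is done.

```bash
mkdir -p pics
python3 - <<'E'
from plant import ctrl
import cv2,numpy as np
for n in ["side","top"]:
    c=ctrl.read_camera(n); cv2.imwrite(f"pics/{n}0.png",c["pixels"])
    print(n,{k:(np.round(v,4).tolist() if k!="pixels" else 0) for k,v in c.items()})
s=ctrl.sense(); print(s["time"],s["ee_rot"],s["ft_force"],ctrl.tcp_to_grasp)
E
```

```text
side {'pixels': 0, 'fov_y': 46.1811, 'cx': 318.2902, 'cy': 198.245, 'k1': 0.0332, 'xyz': [0.3308, -1.0859, 1.0634], 'rotation': [0.9173, 0.3859, -0.0362, -0.0916]}
top {'pixels': 0, 'fov_y': 55.0643, 'cx': 319.4197, 'cy': 202.5026, 'k1': -0.0789, 'xyz': [0.4378, -0.0945, 1.1626], 'rotation': [0.713, 0.0224, -0.0348, -0.7]}
0.1 [-7.02534071e-04  9.85088129e-01  1.72049073e-01 -2.39171081e-05] [-0.82874667  0.18170744 -0.06336896] 0.0187
```

View pics/top0.png

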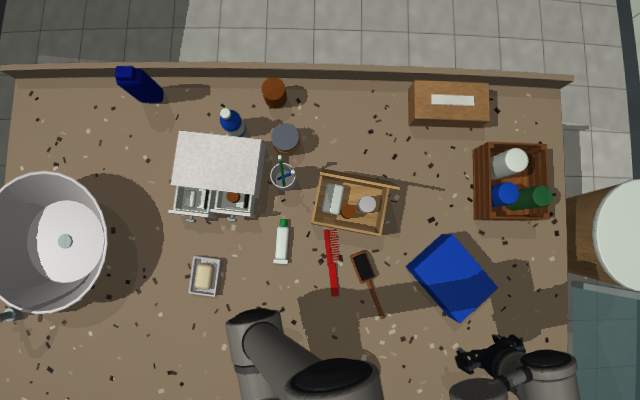

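View pics/side0.png

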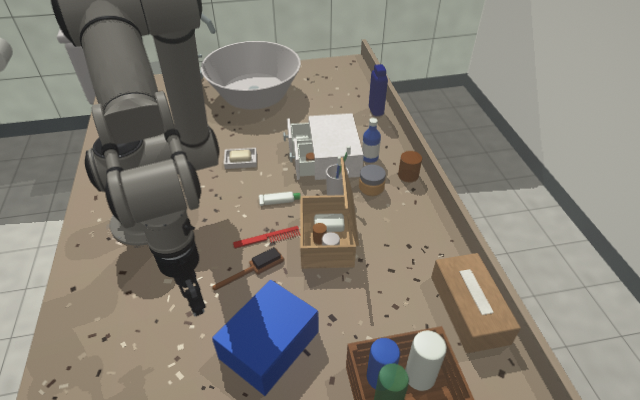

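Top view: organiser at (172–266, 132–222), both drawers open. Wooden box at (313–398, 172–235) with its lid nearly upright, and the brush cup at (283,175) between them. The blue box is the decoy. I'll enlarge both views.

```bash
cat > h.py <<'E'
import numpy as np,cv2
from plant import ctrl
from scipy.spatial.transform import Rotation as R
def cam(n):
    c=ctrl.read_camera(n); w=c["rotation"]
    c["R"]=R.from_quat(np.roll(w,-1)).as_matrix() if np.size(w)==4 else np.array(w)
    f=200/np.tan(np.radians(c["fov_y"])/2); c["K"]=np.array([[f,0,c["cx"]],[0,f,c["cy"]],[0,0,1]]); c["D"]=np.array([c["k1"],0,0,0.]); return c
def ray(c,uv):
    p=cv2.undistortPoints(np.array([[uv]],float),c["K"],c["D"])[0,0]
    d=c["R"]@np.array([p[0],-p[1],-1]); return np.array(c["xyz"]),d
def onz(c,uv,z):
    o,d=ray(c,uv); return o+d*(z-o[2])/d[2]
def proj(c,P):
    q=(np.array(P)-c["xyz"])@c["R"]; q=q*[1,-1,-1]
    return cv2.projectPoints(q.reshape(-1,1,3),np.zeros(3),np.zeros(3),c["K"],c["D"])[0][:,0]
E
python3 - <<'E'
import cv2
t=cv2.imread("pics/top0.png")[120:270,160:410]; s=cv2.imread("pics/side0.png")[110:280,200:400]
cv2.imwrite("pics/tc.png",cv2.resize(t,None,fx=3.2,fy=3.2,interpolation=cv2.INTER_CUBIC))
cv2.imwrite("pics/sc.png",cv2.resize(s,None,fx=3.5,fy=3.5,interpolation=cv2.INTER_CUBIC))
E
```

```text
(no output)
```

View pics/tc.png

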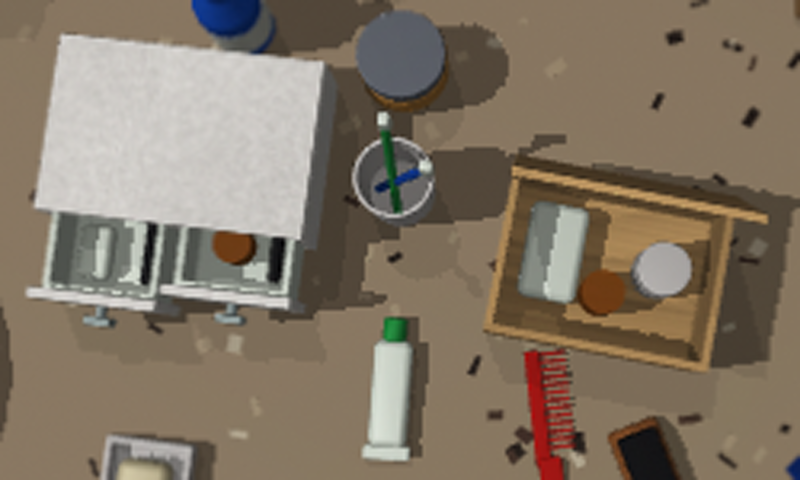

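View pics/sc.png

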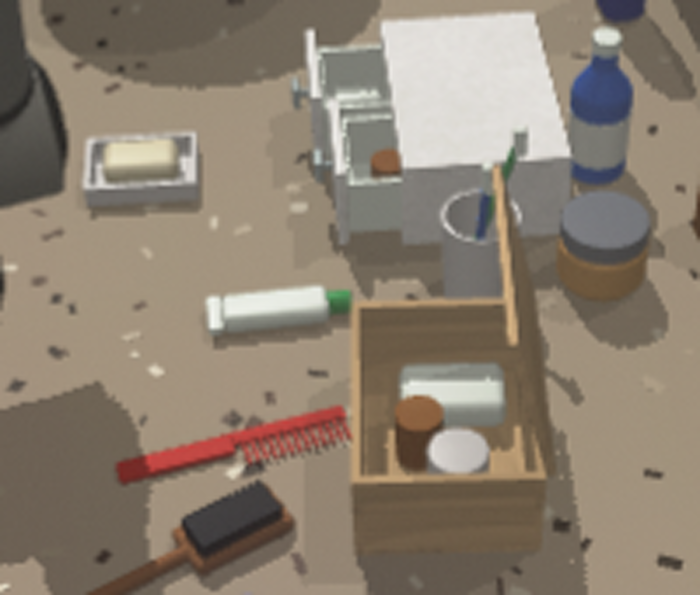

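Crops: top shows the organiser roof corners at (62,35),(325,62),(302,237),(36,208), knobs at (98,318),(230,316), box front rim from (487,330) to (708,370), and the lid edge from (514,157) to (768,217). Side shows the lid edge from (497,165) to (515,342).

Run:
```python
from h import *
np.set_printoptions(precision=4,suppress=True)
t=cam("top"); s=cam("side")
T=lambda u,v:(160+(u+.5)/3.2-.5,120+(v+.5)/3.2-.5); S=lambda u,v:(200+(u+.5)/3.5-.5,110+(v+.5)/3.5-.5)
def tri(a,b):
    o1,d1=ray(t,a);o2,d2=ray(s,b)
    k=np.linalg.lstsq(np.c_[d1,-d2],o2-o1,rcond=None)[0]; p,q=o1+k[0]*d1,o2+k[1]*d2
    return (p+q)/2,np.linalg.norm(p-q)
print("roof",*[onz(t,T(*p),.095) for p in [(62,35),(325,62),(302,237),(36,208)]])
print("roof side BL,BR",onz(s,S(382,22),.095),onz(s,S(405,165),.095))
print("knob",*[onz(t,T(*p),.06) for p in [(98,325),(230,322)]])
print("front top L,R ends",*[onz(t,T(*p),.092) for p in [(28,290),(160,292),(163,292),(290,305)]])
print("boxfront rim",*[onz(t,T(*p),.09) for p in [(487,330),(708,370),(732,215)]])
print("boxside rim",*[onz(s,S(*p),.09) for p in [(355,305),(353,480),(545,480)]])
print("lid L",tri(T(514,157),S(495,165)),"R",tri(T(768,217),S(514,342)))
for n,p,h in [("cup",(393,178),.095),("comb",(530,352),.008),("comb2",(550,480),.008),("tube cap",(396,320),.02),("tube end",(386,455),.02),("soap",(150,440),.03),("brushhead",(640,425),.03),("cupbrush",(384,118),.187),("cupbrush2",(425,166),.187)]: print(n,onz(t,T(*p),h))
```

```text
roof [0.7229 0.2921 0.095 ] [0.7018 0.0557 0.095 ] [0.5457 0.0708 0.095 ] [0.567  0.3069 0.095 ]
roof side BL,BR [0.5699 0.3063 0.095 ] [0.5489 0.0754 0.095 ]
knob [0.4662 0.2581 0.06  ] [0.4714 0.1386 0.06  ]
front top L,R ends [0.4948 0.3116 0.092 ] [0.4954 0.1943 0.092 ] [0.4954 0.1917 0.092 ] [0.4862 0.0799 0.092 ]
boxfront rim [ 0.4678 -0.0923  0.09  ] [ 0.4362 -0.2864  0.09  ] [ 0.5732 -0.307   0.09  ]
boxside rim [ 0.4725 -0.0936  0.09  ] [ 0.4383 -0.283   0.09  ] [ 0.5824 -0.3123  0.09  ]
lid L (array([ 0.591 , -0.1101,  0.2381]), np.float64(0.009152223587433787)) R (array([ 0.5537, -0.3052,  0.2394]), np.float64(0.0005509302437052212))
cup [ 0.5992 -0.0073  0.095 ]
comb [ 0.4502 -0.1329  0.008 ]
comb2 [ 0.3312 -0.1536  0.008 ]
tube cap [ 0.4775 -0.0074  0.02  ]
tube end [ 0.3527 -0.0012  0.02  ]
soap [0.3625 0.2153 0.03  ]
brushhead [ 0.3846 -0.2345  0.03  ]
cupbrush [ 0.634  -0.0063  0.187 ]
cupbrush2 [ 0.5956 -0.0403  0.187 ]
```

Organiser yaw is about -0.09 and box yaw about -0.17, with the lid at about 1.4 rad. Both drawers are 45–65 mm open. I'll do the lid first: swing the shut fingertips from behind it in an arc about the hinge.

```bash
cat >> h.py <<'E'
def q(yaw): return [0,np.cos(yaw/2),np.sin(yaw/2),0]
def rep(m): s=ctrl.sense(); print(m,round(s["time"],2),np.round(s["position"],4),np.round(s["ft_force"],2))
E
python3 - <<'E'
from h import *
yb=-.17; ex=np.array([np.cos(yb),np.sin(yb)]); H=np.array([.601,-.2145]); rho=.11; hw=.011
def P(th,dx=0):
    x=-rho*np.cos(th)+.008*np.sin(th)+hw+dx
    return [*(H+ex*x),.09+rho*np.sin(th)+.008*np.cos(th)]
ctrl.set_gripper(0.0)
s=ctrl.sense(); p=list(s["position"]); p[2]=.38; ctrl.line_to(p,v=.25)
a=P(1.6,.025); ctrl.move_pose([a[0],a[1],.38],q(yb)); rep("above")
print(ctrl.line_to(a,v=.2,until_force=5)); rep("behind")
for th in np.arange(1.5,-.01,-.1):
    ctrl.line_to(P(th),v=.08)
    if round(th*10)%3==0: rep(f"{th:.1f}")
b=P(0); b[2]-=.008
print(ctrl.line_to(b,v=.02,until_force=7)); rep("press")
b[2]=.3; ctrl.line_to(b,v=.2); rep("up")
cv2.imwrite("pics/top1.png",cam("top")["pixels"]); cv2.imwrite("pics/side1.png",cam("side")["pixels"])
E
```

```text
above 3.67 [ 0.647  -0.2235  0.38  ] [-0.01 -0.13  0.38]
False
behind 4.72 [ 0.6481 -0.223   0.2013] [ 0.18 -0.84  0.36]
1.5 5.32 [ 0.6125 -0.2166  0.201 ] [-0.23  0.05 -0.06]
1.2 6.19 [ 0.5801 -0.2109  0.1955] [ 0.77  0.07 -0.11]
0.9 7.07 [ 0.5506 -0.2058  0.1811] [ 1.06  0.85 -0.39]
0.6 7.94 [ 0.5268 -0.2017  0.1587] [0.49 0.24 0.82]
0.3 8.82 [ 0.5104 -0.1989  0.13  ] [ 0.23  0.09 -0.07]
-0.0 9.69 [ 0.504  -0.1981  0.0986] [0.3  0.13 3.21]
True
press 9.9 [ 0.5041 -0.1981  0.0985] [-0.83  1.18  5.98]
up 11.06 [ 0.5029 -0.1975  0.2987] [0.97 0.53 0.33]
```

View pics/side1.png

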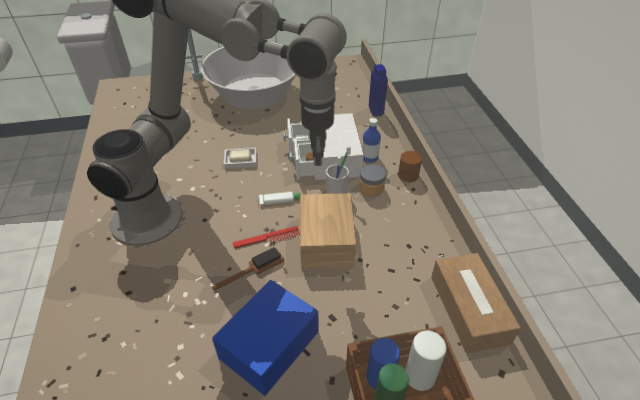

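The lid is down flat on the box (300–355, 195–265) and the box hasn't moved. Next, the drawers, pushed on the knobs.

Run:
```python
from h import *
yo=-.09; ex=np.array([np.cos(yo),np.sin(yo)])
for n,K in (("right",np.array([.5197,.1306])),("left",np.array([.5305,.2506]))):
    a=K-ex*(.011+.095); e=K+ex*(-.011+.010)
    ctrl.move_pose([*a,.3],q(yo)); ctrl.line_to([*a,.05],v=.2); rep(n)
    print(ctrl.line_to([*e,.05],v=.05,until_force=7)); rep("end"); print("past nominal",(np.array(ctrl.sense()["position"])[:2]-K)@ex+.011)
    b=np.array(ctrl.sense()["position"])[:2]-ex*.05
    ctrl.line_to([*b,.05],v=.1); ctrl.line_to([*b,.3],v=.2)
ctrl.move_pose([.3,-.4,.35],q(-.5)); rep("clear")
t=cam("top")["pixels"]; s=cam("side")["pixels"]
i=np.vstack([cv2.resize(t[120:240,160:410],(600,288)),cv2.resize(s[100:230,200:470],(600,288))]); cv2.imwrite("pics/end.png",i)
```

```text
right 13.88 [0.4147 0.1401 0.0506] [ 0.47  0.01 -0.68]
True
end 15.62 [0.511  0.1312 0.0494] [ 0.21  0.56 -0.12]
past nominal 0.0022466330406050554
left 19.65 [0.4256 0.2602 0.0508] [-0.57 -0.32  0.22]
True
end 21.43 [0.5227 0.2511 0.0494] [-0.43 -1.05 -0.06]
past nominal 0.003192153532353377
clear 25.88 [ 0.3006 -0.3995  0.35  ] [ 0.   -0.13  0.03]
```

View pics/end.png

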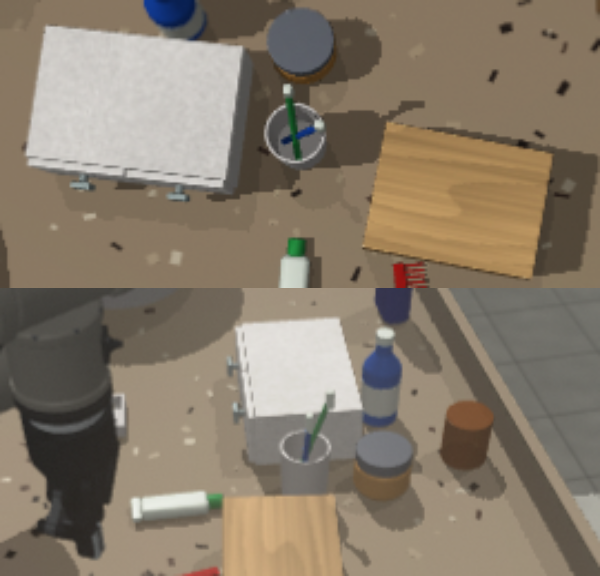

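Both fronts look flush and the lid is shut. The force had dropped off at the end of each push, so I'll re-press both knobs slowly to rule out a rebound.

Run:
```python
from h import *
yo=-.09; ex=np.array([np.cos(yo),np.sin(yo)])
for n,K in (("left",np.array([.5305,.2506])),("right",np.array([.5197,.1306]))):
    a=K-ex*(.011+.025); e=K+ex*(-.011+.012)
    ctrl.move_pose([*(a-ex*.03),.3],q(yo)); ctrl.line_to([*(a-ex*.03),.05],v=.2); ctrl.line_to([*a,.05],v=.1)
    print(n,ctrl.line_to([*e,.05],v=.02,until_force=12)); rep("end"); print("past nominal",(np.array(ctrl.sense()["position"])[:2]-K)@ex+.011)
    ctrl.hold(.3); rep("held"); b=a-ex*.03
    ctrl.line_to([*b,.05],v=.1); ctrl.line_to([*b,.3],v=.2)
ctrl.move_pose([.3,-.4,.35],q(-.5)); rep("clear")
```

```text
left True
end 31.6 [0.5227 0.2511 0.0494] [ 0.57 -0.3  -0.66]
past nominal 0.0031421069792681514
held 31.9 [0.5224 0.251  0.049 ] [ 0.13  0.19 -0.02]
right True
end 37.77 [0.5109 0.1312 0.0493] [-0.   -0.81  0.52]
past nominal 0.0022051376131874776
held 38.07 [0.5107 0.1312 0.0491] [-0.76  0.06 -0.87]
clear 42.2 [ 0.3006 -0.3994  0.35  ] [0.81 0.21 0.22]
```

Both knobs stopped at the same hard point as before, within 0.1 mm, so the drawers are fully home.

```bash
python3 -c "
from plant import ctrl
print(ctrl.hand_in())"
```

```text
the job is handed in; nothing more can be done
None
```

Both drawers are pushed fully home, the lid of the wooden box is shut, the hand is clear, and the job was handed in after about 42 s on the robot clock (no verdict came back).

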